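# Clip the disc cradles on the van's bench rail and move the washed brake discs onto them

### The job

First hang every loose disc cradle on the bench rail: hook its top lip over the rail, tilt it down until the foot clip snaps, with room between them for the discs. Then, with the slice and without ever touching a brake disc with the fingers or the arm (grease ruins the braking track), lift each washed disc off the draining board and set it down flat and central on the arms of a cradle of its own. Finally lay the slice flat on the bench, and leave the spray can, jar and wrench as they are.

Things in the scene. Friction and masses are not known exactly. Their poses are not given: they have to be found in the camera images.
- rail: fixed aluminium rail: upright flat bar 5 mm thick (x), 560 long (y), 50 tall, on an end post at y = +-262 (behind the bar, up to z = 185). Origin: on the bench under the bar's centre; lower edge z = 140, top edge z = 190 mm; x points away from the robot. Nothing else behind or under the bar. Leave 150 mm or more between cradle centres for the discs.
- cradle1: grey steel disc cradle, 0.24 kg, loose, standing like a bookend. Origin: underside, mid width, at the back plate's rear face; x points to its rear (rail side), z up. Plate x -8 to 0, y +-44, z 0 to 78 mm. Two level arms (y +-36 to +-44, z 0 to 10) run forward to x = -122 and carry a disc on top; between them it is open for the slice. Two or three are there; absent ones read None.
- cradle2: grey steel disc cradle, 0.24 kg, loose, standing like a bookend. Origin: underside, mid width, at the back plate's rear face; x points to its rear (rail side), z up. Plate x -8 to 0, y +-44, z 0 to 78 mm. Two level arms (y +-36 to +-44, z 0 to 10) run forward to x = -122 and carry a disc on top; between them it is open for the slice. Two or three are there; absent ones read None.
- cradle3: grey steel disc cradle, 0.24 kg, loose, standing like a bookend. Origin: underside, mid width, at the back plate's rear face; x points to its rear (rail side), z up. Plate x -8 to 0, y +-44, z 0 to 78 mm. Two level arms (y +-36 to +-44, z 0 to 10) run forward to x = -122 and carry a disc on top; between them it is open for the slice. Two or three are there; absent ones read None.
- cradle1_grip (a point): the place to hold cradle1: a point in the black grip block on the front of its plate, at x = -32, z = 59 mm of the cradle. The block spans x -48 to -8, y +-15, z 38 to 80 mm (a disc on the arms lies under it). Free for fingers that close along the cradle's y, from above or tilted.
- cradle2_grip (a point): the place to hold cradle2: a point in the black grip block on the front of its plate, at x = -32, z = 59 mm of the cradle. The block spans x -48 to -8, y +-15, z 38 to 80 mm (a disc on the arms lies under it). Free for fingers that close along the cradle's y, from above or tilted.
- cradle3_grip (a point): the place to hold cradle3: a point in the black grip block on the front of its plate, at x = -32, z = 59 mm of the cradle. The block spans x -48 to -8, y +-15, z 38 to 80 mm (a disc on the arms lies under it). Free for fingers that close along the cradle's y, from above or tilted.
- cradle1_hook (a point): middle of the hook's roof of cradle1 (x = 4.5, z = 65 mm of the cradle). The slot opens downwards: front wall at x = 0, lip behind with its inner face at x = 7 by the roof, flaring to 10.5 at its tip (z = 56). To fit, tilt the cradle about its y some 0.55 rad (foot towards the robot, arms up), lower the slot over the rail's top edge, lip behind the bar, then swing the foot in.
- cradle2_hook (a point): middle of the hook's roof of cradle2 (x = 4.5, z = 65 mm of the cradle). The slot opens downwards: front wall at x = 0, lip behind with its inner face at x = 7 by the roof, flaring to 10.5 at its tip (z = 56). To fit, tilt the cradle about its y some 0.55 rad (foot towards the robot, arms up), lower the slot over the rail's top edge, lip behind the bar, then swing the foot in.
- cradle3_hook (a point): middle of the hook's roof of cradle3 (x = 4.5, z = 65 mm of the cradle). The slot opens downwards: front wall at x = 0, lip behind with its inner face at x = 7 by the roof, flaring to 10.5 at its tip (z = 56). To fit, tilt the cradle about its y some 0.55 rad (foot towards the robot, arms up), lower the slot over the rail's top edge, lip behind the bar, then swing the foot in.
- cradle1_clip (a joint): sprung foot clip under cradle1's rear: 0 at rest, grows to 0.007 m when pushed down. Its nose (top z = 18, latching face x = 8.5, ramp behind to x = 19 mm) rides under the rail's lower edge as the foot swings in (some 5 to 10 N), then snaps up behind it. Fitted: joint near 0, cradle upright, pad (x = 2, z 17 to 27) on the bar's front, origin at x = -4.5, z = 125 mm of the rail, any y within +-210.
- cradle2_clip (a joint): sprung foot clip under cradle2's rear: 0 at rest, grows to 0.007 m when pushed down. Its nose (top z = 18, latching face x = 8.5, ramp behind to x = 19 mm) rides under the rail's lower edge as the foot swings in (some 5 to 10 N), then snaps up behind it. Fitted: joint near 0, cradle upright, pad (x = 2, z 17 to 27) on the bar's front, origin at x = -4.5, z = 125 mm of the rail, any y within +-210.
- cradle3_clip (a joint): sprung foot clip under cradle3's rear: 0 at rest, grows to 0.007 m when pushed down. Its nose (top z = 18, latching face x = 8.5, ramp behind to x = 19 mm) rides under the rail's lower edge as the foot swings in (some 5 to 10 N), then snaps up behind it. Fitted: joint near 0, cradle upright, pad (x = 2, z 17 to 27) on the bar's front, origin at x = -4.5, z = 125 mm of the rail, any y within +-210.
- disc1: steel bicycle brake disc, 140 mm across, 3 mm thick, 0.12 kg, lying flat. Origin: centre of its underside, z up. It starts on one of the two stations of the draining board, its underside 24 mm above the bench. The fingers must not touch it. One or two: an absent one reads None.
- disc2: steel bicycle brake disc, 140 mm across, 3 mm thick, 0.12 kg, lying flat. Origin: centre of its underside, z up. It starts on one of the two stations of the draining board, its underside 24 mm above the bench. The fingers must not touch it. One or two: an absent one reads None.
- board: fixed steel draining board, 165 (x) by 310 mm (y). Origin: underside centre; x to its back. Floor 4 mm thick, 14 mm rim at back and sides, front (-x) open. Two stations at y = +77 and -77, each with two black ribs along x (130 long, 8 wide, tops z = 24 mm) 40 mm either side; the channel between ribs under the disc, 70 mm wide and 20 high, is open in front for the slice.
- slice: offset slice, 0.16 kg, lying flat on the bench. Origin: on the blade's underside, mid width; x points to the blade's tip. Flat steel blade, x -70 to 55 mm, 48 wide, 3 thick; upright shank at x = -68; black level handle from x = -182 to -70, 24 mm wide (y), z 49 to 71. A disc rides well with its centre at about x = 20 mm.
- slice_grip (a point): place to hold the slice: middle of the handle's width and height, x = -95, z = 60 mm in the slice's frame.
- spray: bystander: aluminium spray can, 62 mm across, 190 tall, standing left of the rail; origin under its centre.
- jar: bystander: white jar, 72 mm across, 75 tall, to the right; origin under its centre.
- wrench: bystander: 170 mm wrench lying on the bench by the rail; origin on its underside at the centre.
Things that resemble listed ones, but are neither listed nor needed, are in the scene too. Leave any blue look-alike of the cradle3 alone.

How it is judged (in metres and radians):
On the way, in this order (a step that is already met when the one before it is completed fails the run):
1. every cradle is hooked on the rail and clipped (x of cradle1 in the frame of rail between -0.011 and 0.002 m and z of cradle1 in the frame of rail between 0.119 and 0.131 m and y of cradle1 in the frame of rail between -0.25 and 0.25 m and angle between each of cradle1, cradle2, cradle3's own z axis and vertical below 0.1 rad and value of joint each of cradle1_clip, cradle2_clip, cradle3_clip below 0.002 m and x of cradle2 in the frame of rail between -0.011 and 0.002 m and z of cradle2 in the frame of rail between 0.119 and 0.131 m and y of cradle2 in the frame of rail between -0.25 and 0.25 m and x of cradle3 in the frame of rail between -0.011 and 0.002 m and z of cradle3 in the frame of rail between 0.119 and 0.131 m and y of cradle3 in the frame of rail between -0.25 and 0.25 m), for 0.2 s.
2. a disc is lifted on the slice (((contact force between slice and disc1 above 0.3 N and height (world z) of disc1 above 0.06 m) or (contact force between slice and disc2 above 0.3 N and height (world z) of disc2 above 0.06 m))), for 0.2 s.
At the end, for the whole second after the job is handed in: Every cradle hangs on the rail, clip snapped (upright within 0.1 rad, hook down within 6 mm, clip within 2 mm of rest); each disc lies flat on a cradle's arms, centre 65 to 108 mm ahead of the plate's rear face and within 25 mm of the middle; slice flat on the bench; all at rest (all of step 1 and ((x of disc1 in the frame of cradle1 between -0.108 and -0.065 m and y of disc1 in the frame of cradle1 between -0.025 and 0.025 m and z of disc1 in the frame of cradle1 between 0.005 and 0.0125 m) or (x of disc1 in the frame of cradle2 between -0.108 and -0.065 m and y of disc1 in the frame of cradle2 between -0.025 and 0.025 m and z of disc1 in the frame of cradle2 between 0.005 and 0.0125 m) or (x of disc1 in the frame of cradle3 between -0.108 and -0.065 m and y of disc1 in the frame of cradle3 between -0.025 and 0.025 m and z of disc1 in the frame of cradle3 between 0.005 and 0.0125 m)) and angle between each of disc1, disc2's own z axis and vertical below 0.1 rad and linear speed of each of disc1, disc2, slice below 0.02 m/s and ((x of disc2 in the frame of cradle1 between -0.108 and -0.065 m and y of disc2 in the frame of cradle1 between -0.025 and 0.025 m and z of disc2 in the frame of cradle1 between 0.005 and 0.0125 m) or (x of disc2 in the frame of cradle2 between -0.108 and -0.065 m and y of disc2 in the frame of cradle2 between -0.025 and 0.025 m and z of disc2 in the frame of cradle2 between 0.005 and 0.0125 m) or (x of disc2 in the frame of cradle3 between -0.108 and -0.065 m and y of disc2 in the frame of cradle3 between -0.025 and 0.025 m and z of disc2 in the frame of cradle3 between 0.005 and 0.0125 m)) and height (world z) of slice between -0.004 and 0.006 m and angle between slice's own z axis and vertical below 0.06 rad); the robot touches nothing.
It fails at once if a brake disc is touched by the fingers or the arm (contact force between any of the fingers, the arm and disc1 above 0.3 N or contact force between any of the fingers, the arm and disc2 above 0.3 N).
It fails at once if the spray can, jar or wrench is shifted more than 3 cm or the can or jar is tipped (distance of any of spray, jar, wrench from where it was at the start of the episode above 0.03 m or angle between any of spray, jar's own z axis and vertical above 0.4 rad).
Of cradle1, cradle2, cradle3 only 2 to 3 are there at a start; the rules pass over those that are not, and their reading is None.
Of disc1, disc2 only 1 to 2 are there at a start; the rules pass over those that are not, and their reading is None.
At some moment in a run one of cradle1, cradle2, cradle3, slice may be knocked a few centimetres aside while the robot is not near it.
It also fails if it takes over 210 s, if anything falls off the work surface, if the arm or the gripper's body presses on something with over 40 N, if the wrist force passes 120 N, or if a joint passes its speed limit or range.

### The arm

A 6-joint arm with a two-finger parallel gripper is mounted at the origin on the work surface. World frame = base frame: x ahead of the robot, y to its left, z up, the work surface at z = 0. Lengths are in mm, angles in rad, forces in N, time in s.
With the tool pointing down it reaches from about 325 to 900 mm from the base axis. Payload 6.1 kg.
Tool frame: the origin (TCP) lies between the finger pads; the fingertips stand finger_overhang ahead of it and the grasp point (between the pads) lies 5 mm behind it (finger_overhang is the distance from the TCP to the fingertips, in mm); y points along the fingers, x is the direction in which the jaws open and shut, and the axes are right-handed (so a half turn about y gives the same grasp; the last joint's range is limited). The gripper opens to 87 mm and grips with 3 to 60 N. Pads are 19 mm wide; open, the fingers measure 117 mm over their backs; the gripper's body (75 mm by 190 mm) begins 51 mm behind the grasp point.
Start: joints at [-1.474, 0.22, 1.526, -0, 1.395, -0.126], TCP at [138.094, -609.546, 236.538] pointing down, gripper open.
Joint ranges: [-2.98, 2.98], [-0.91, 2.08], [0.09, 2.57], [-1.24, 4.39], [0.2, 2.65], [-2.68, 2.68]. Speed limits (rad/s): [2.57, 2.57, 3.01, 3.14, 3.14, 3.14].

### API

Orientations are given as [roll, pitch, yaw] about the fixed x, y, z axes, in that order (R = Rz(yaw) Ry(pitch) Rx(roll)).
In Python, from workcell import * gives the robot as it stands. Calls block until the motion is done:
- reach(position, orientation): joint-space move of the TCP to a pose.
- movel(position, ori=None, feed=150, until_force=None): straight line of the TCP; ori=None keeps the orientation; feed is the mean speed in mm/s. With until_force (N) it stops when the force on the tool has changed by that much, and returns True; else False.
- move_joints(angles): joint-space move.
- set_gripper(opening): finger opening in mm; the grip force is fixed at half the most; returns when the fingers have stopped.
- dwell(seconds).
- solve_ik(position, orientation): joint angles nearest the present ones, or None.
- get_image(name): name is "scene" or "top" or "wrist"; returns the picture (400x640x3 uint8, blue, green, red); there is no depth.
- camera_model(name): a dict with "mtx" (3x3 intrinsics, pixels), "pose" (4x4, takes a point from camera to world coordinates); the wrist camera has in their place "tool_from_camera" (4x4, takes a point from camera to tool coordinates, whose origin is the TCP and whose axes are the tool frame's). Camera axes: x right, y up, looking along -z (the intrinsics and any distortion apply to the point x, -y, -z); pixel columns grow to the right and rows downward; lengths in mm; the calibration is good to about 2 mm. A picture is of the moment at which its call begins: read the wrist's pose just before it. camera_model takes no time and is no camera call.
A pose or a line that the arm cannot do raises IKError and nothing moves.
- sign_off(): hands the job in, once; it reports no verdict.
Readings, each from a call of its own:
- current_time(): time.
- current_joints(): joint angles.
- current_qvel(): joint speeds.
- current_tau(): joint torques, N m.
- current_ee_pos(): TCP position.
- current_ee_rot(): TCP orientation.
- current_force(): force on the tool from outside, world axes, zero at the start.
- current_ft_torque(): the same for the moment, N m.
- current_gripper_width(): finger opening in mm.
Only numpy, scipy, OpenCV 4.12 (cv2) and the standard library are available. Lean on these libraries where they do the work, as an engineer would, in place of code of your own. Each camera call takes 0.05 s, during which the arm holds its last target. There are 200 camera calls.

## Working session

There is one attempt and no reset: what is moved stays moved. The work goes in short steps, each a Python script; the robot and the scene stay as the last script left them, time stands still between calls to the robot, and variables do not carry over. Pictures are saved under pics/ and viewed, about 12 in all and at most 16, crops included, and the job is handed in when it is done.

```bash
ls; mkdir -p pics; python3 - <<'E'
from workcell import *
import cv2
for n in ("scene","top"):
    cv2.imwrite(f"pics/{n}0.png",get_image(n)); c=camera_model(n); print(n,c)
print(camera_model("wrist")); print(current_time(),current_ee_pos(),current_ee_rot(),current_gripper_width())
try: print(finger_overhang)
except Exception as e: print(e)
E
```

```text
pics
scene {'mtx': array([[367.82249855,   0.        , 320.62726803],
       [  0.        , 367.82249855, 202.73380712],
       [  0.        ,   0.        ,   1.        ]]), 'pose': array([[ 1.01317479e-01, -5.26672799e-01,  8.44008609e-01,
         1.36472490e+03],
       [ 9.94781166e-01,  4.33575625e-02, -9.23609906e-02,
        -1.50548133e+02],
       [ 1.20498654e-02,  8.48961651e-01,  5.28317060e-01,
         6.40775716e+02],
       [ 0.00000000e+00,  0.00000000e+00,  0.00000000e+00,
         1.00000000e+00]])}
top {'mtx': array([[471.8300183 ,   0.        , 327.61159732],
       [  0.        , 471.8300183 , 202.56076611],
       [  0.        ,   0.        ,   1.        ]]), 'pose': array([[ 2.29837768e-02,  9.86580525e-01, -1.61649662e-01,
         1.87546837e+02],
       [-9.99734543e-01,  2.24210385e-02, -5.30477857e-03,
        -5.27322330e+01],
       [-1.60923792e-03,  1.61728675e-01,  9.86833951e-01,
         1.72521709e+03],
       [ 0.00000000e+00,  0.00000000e+00,  0.00000000e+00,
         1.00000000e+00]])}
{'mtx': array([[341.20868374,   0.        , 319.22766344],
       [  0.        , 341.20868374, 199.52483657],
       [  0.        ,   0.        ,   1.        ]]), 'tool_from_camera': array([[ 9.99999737e-01,  4.23710782e-04, -5.88245943e-04,
        -2.77145211e-01],
       [-6.73281598e-04,  2.41936759e-01, -9.70291787e-01,
        -1.48150613e+02],
       [-2.68804775e-04,  9.70291928e-01,  2.41936981e-01,
         6.54858061e+01],
       [ 0.00000000e+00,  0.00000000e+00,  0.00000000e+00,
         1.00000000e+00]])}
0.1 [ 138.03350624 -609.01677987  235.54122859] [-1.57056575  0.00175785 -1.34802375] 87.17303682188447
14.0
```

View images.

View pics/top0.png

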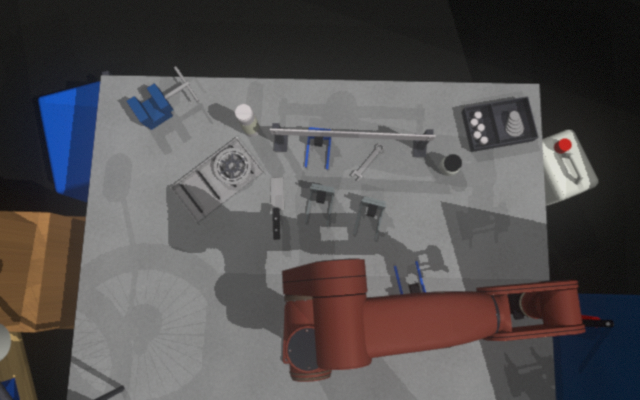

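View pics/scene0.png

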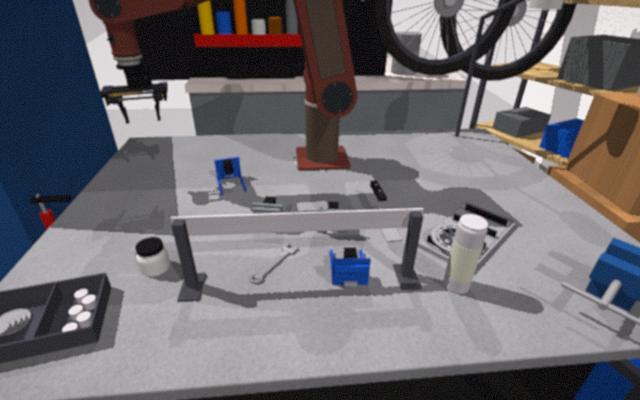

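```bash
cat > h.py <<'E'
from workcell import *
import numpy as np, cv2
from scipy.spatial.transform import Rotation as Rn
def T(p,o):
    M=np.eye(4); M[:3,:3]=Rn.from_euler('xyz',o).as_matrix(); M[:3,3]=p; return M
def campose(n):
    c=camera_model(n)
    return (c["mtx"], c["pose"] if n!="wrist" else T(current_ee_pos(),current_ee_rot())@c["tool_from_camera"])
def snap(n,f):
    K,P=campose(n); im=get_image(n); cv2.imwrite(f"pics/{f}.png",im); np.savez(f"pics/{f}.npz",K=K,P=P); return im
def load(f):
    d=np.load(f"pics/{f}.npz"); return d["K"],d["P"]
def ray(f,uv,z):
    K,P=load(f); u,v=uv
    d=P[:3,:3]@np.array([(u-K[0,2])/K[0,0],-(v-K[1,2])/K[1,1],-1.]); o=P[:3,3]
    return o+d*(z-o[2])/d[2]
def proj(f,X):
    K,P=load(f); X=np.atleast_2d(X); c=(X-P[:3,3])@P[:3,:3]; 
    return np.c_[K[0,0]*c[:,0]/-c[:,2]+K[0,2], K[1,1]*-c[:,1]/-c[:,2]+K[1,2]]
def crop(f,out,x0,y0,x1,y1,s):
    im=cv2.imread(f"pics/{f}.png")[y0:y1,x0:x1]; im=cv2.resize(im,None,fx=s,fy=s,interpolation=cv2.INTER_CUBIC)
    cv2.imwrite(f"pics/{out}.png",im)
def down(yaw): return [-np.pi/2,0,yaw]
E
python3 - <<'E'
from h import *
for n in ("scene","top"):
    c=camera_model(n); np.savez(f"pics/{n}0.npz",K=c["mtx"],P=c["pose"])
for nm,uv,z in [("railL",(271,130),190),("railR",(436,136),190),("cr a",(319,190),78),("cr b",(371,201),78),("blue1",(318,136),78),("disc",(233,165),27),("slice handle",(276,223),60),("slice tip",(278,180),0),("jar",(450,163),75),("wr",(367,162),0),("spray",(244,112),190)]: print(nm,ray("top0",uv,z).round())
im=cv2.imread("pics/top0.png"); crop("top0","top0c",160,90,480,310,2.5)
E
```

```text
railL [683. 153. 190.]
railR [ 675. -405.  190.]
cr a [502. -12.  78.]
cr b [ 466. -197.   78.]
blue1 [701.  -3.  78.]
disc [598. 309.  27.]
slice handle [383. 138.  60.]
slice tip [551. 144.   0.]
jar [ 612. -480.   75.]
wr [ 628. -188.    0.]
spray [745. 247. 190.]
```

View pics/top0c.png

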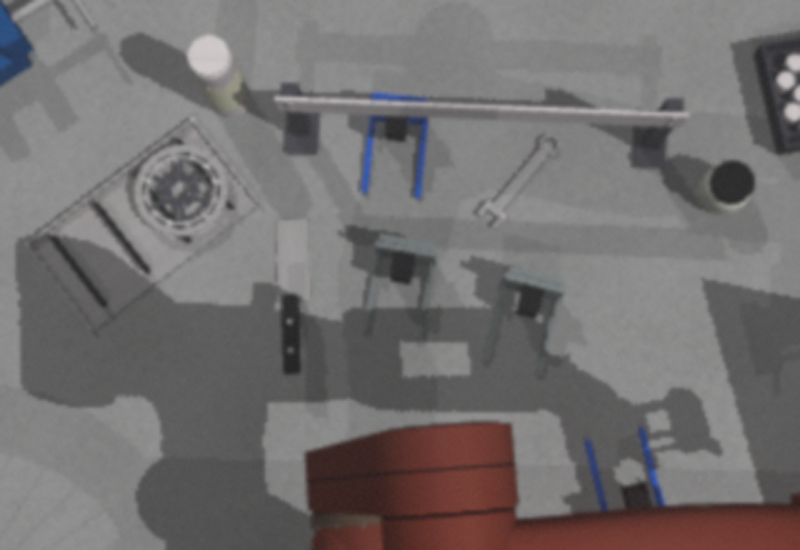

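```bash
python3 - <<'E'
from h import *
reach([480,-110,330],down(-np.pi/2)); snap("wrist","w1")
reach([620,-126,400],down(-np.pi/2)); snap("wrist","w2")
reach([500,230,330],down(-np.pi/2)); snap("wrist","w3")
print(current_time(),current_ee_pos(),current_ee_rot(),current_joints())
E
```

```text
4.5417 [500.7820958  229.05174791 330.37878934] [-1.56996546e+00 -1.23474121e-04 -1.57232424e+00] [ 2.85972275e-01 -4.12775115e-03  1.59549684e+00 -3.54083673e-04
  1.54946181e+00  1.85830388e+00]
```

View pics/w1.png

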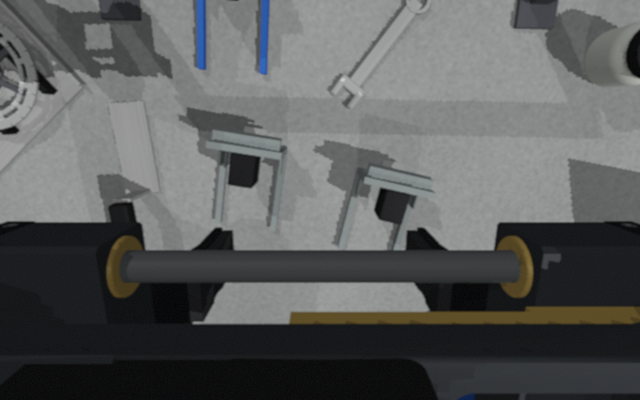

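View pics/w2.png

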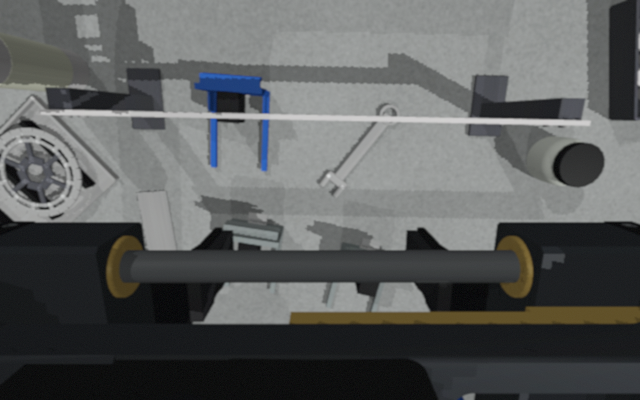

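View pics/w3.png

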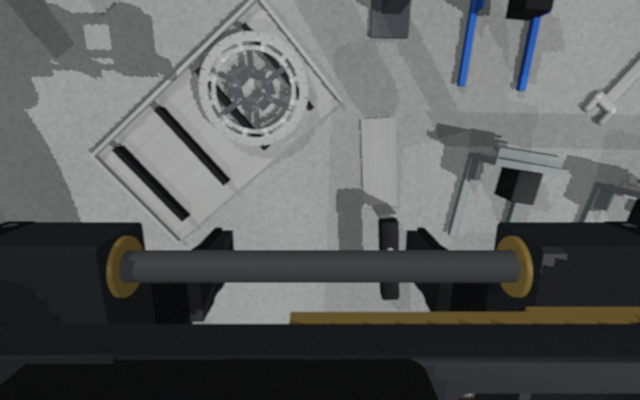

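```bash
python3 - <<'E'
from h import *
crop("w1","w1c",190,115,450,255,3)
E
```

```text
(no output)
```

View pics/w1c.png

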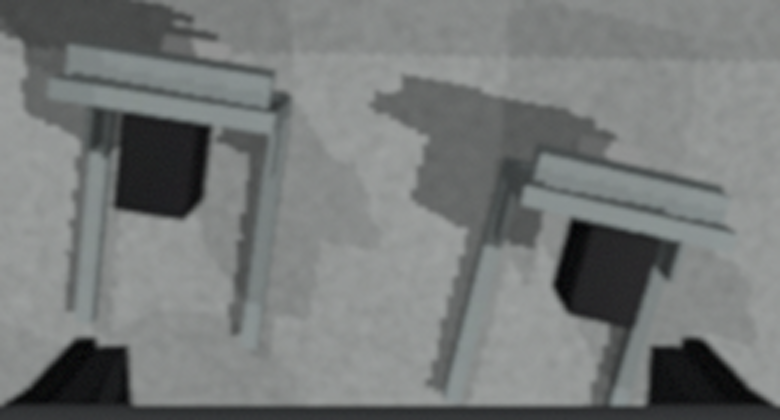

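```bash
cat >> h.py <<'E'
from scipy.optimize import least_squares
def fit(f,mod,pix,x0,z=0.):
    mod=np.array(mod,float); pix=np.array(pix,float)
    def w(q): 
        c,s=np.cos(q[2]),np.sin(q[2]); return mod@np.array([[c,s,0],[-s,c,0],[0,0,1]])+[q[0],q[1],z]
    r=least_squares(lambda q:(proj(f,w(q))-pix).ravel(),x0,x_scale=[10,10,.1],loss="soft_l1")
    return r.x,(proj(f,w(r.x))-pix).round(1)
E
python3 - <<'E'
from h import *
def cr(l): return [(190+u/3,115+v/3) for u,v in l]
m=[(-8,44,78),(-8,-44,78),(-48,15,80),(-48,-15,80),(-122,44,10),(-122,36,10),(-122,-36,10),(-122,-44,10)]
print(fit("w1",m,cr([(48,97),(272,131),(117,207),(185,216),(75,318),(93,320),(243,345),(259,348)]),[500,-12,-.13]))
print(fit("w1",m[:6],cr([(523,203),(733,247),(575,312),(628,325),(443,393),(463,400)]),[466,-197,-.24]))
# rail
print(ray("w2",(41,113),190),ray("w2",(589,124),190))
im=cv2.imread("pics/w2.png").astype(int).sum(2)
P=[]
for u in [80,110,150,180,290,330,350,420,450,550]:
    col=im[95:135,u]; v=np.where(col>0.8*col.max())[0]; P.append((u,95+v.min(),95+v.max(),col.max()))
print(P)
# slice
print(fit("w3",[(55,24,3),(55,-24,3),(-68,24,3),(-182,-12,71),(-182,12,71)],[(361,117),(396,117),(362,205),(399,298),(381,298)],[550,140,0]))
crop("w3","w3c",80,0,420,310,2.2)
E
```

```text
(array([ 5.10087688e+02, -2.38913096e+01, -1.56195202e-01]), array([[ 0.1, -0.6],
       [ 0.5, -0.3],
       [-1.6,  0.2],
       [ 0.9,  1. ],
       [ 0.3,  0.4],
       [-0.1,  0.6],
       [-0.4, -0.4],
       [-0.2, -0.6]]))
(array([ 4.65514604e+02, -2.08873596e+02, -2.26672722e-01]), array([[-0.3, -1.1],
       [ 0.3,  0.2],
       [-2.7, -0.5],
       [ 3.3,  0.4],
       [ 0.6,  1.2],
       [-0.7,  0. ]]))
[685.9303199  155.72228685 190.        ] [ 674.67999432 -401.75459083  190.        ]
[(80, np.int64(110), np.int64(115), np.int64(604)), (110, np.int64(111), np.int64(116), np.int64(607)), (150, np.int64(112), np.int64(116), np.int64(580)), (180, np.int64(112), np.int64(132), np.int64(572)), (290, np.int64(113), np.int64(119), np.int64(614)), (330, np.int64(114), np.int64(120), np.int64(615)), (350, np.int64(115), np.int64(121), np.int64(614)), (420, np.int64(117), np.int64(122), np.int64(623)), (450, np.int64(117), np.int64(123), np.int64(623)), (550, np.int64(120), np.int64(125), np.int64(620))]
(array([5.09599481e+02, 1.45852103e+02, 5.65267859e-02]), array([[-0.4, -0.1],
       [ 0. , -2.2],
       [ 1. , -0.5],
       [-0.1,  1. ],
       [-0.2,  1.9]]))
```

View pics/w3c.png

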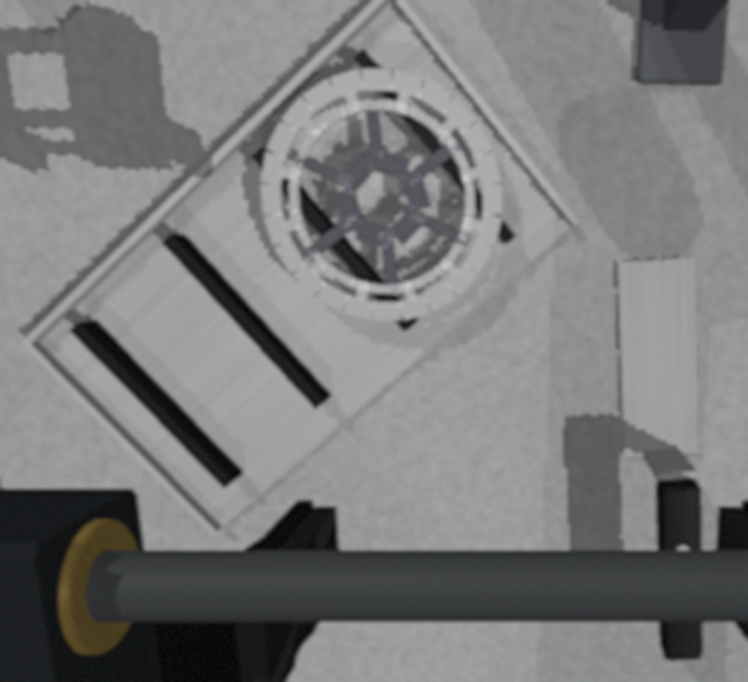

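```bash
cat >> h.py <<'E'
RAIL=np.array([681.2,-123.0,-0.0208])
def RT(x,y,z):  # rail frame -> world
    c,s=np.cos(RAIL[2]),np.sin(RAIL[2]); return np.array([RAIL[0]+c*x-s*y,RAIL[1]+s*x+c*y,z])
def cr_tcp(p,yaw,th,flip,gx=-32.,gz=54.):
    """TCP pose for a held cradle with origin p, yaw, tilt th (arms up)"""
    R=Rn.from_euler('z',yaw)*Rn.from_euler('y',th)
    o=R*Rn.from_euler('xyz',down(flip*np.pi/2))
    return np.array(p)+R.apply([gx,0,gz]), o.as_euler('xyz')
def origin_for_slot(th,bx,bz):
    """cradle origin (rail x,z) so the bar's top REAR corner (2.5,190) is at cradle (bx,bz)"""
    c,s=np.cos(th),np.sin(th)
    return 2.5-(c*bx+s*bz), 190-(-s*bx+c*bz)
E
python3 - <<'E'
from h import *
for flip in (-1,1):
  for (x,y,w) in [(510.1,-23.9,-.156),(465.5,-208.9,-.227)]:
    print(flip,solve_ik(*cr_tcp((x,y,0),w,0,flip)))
  for ry in (90,-90):
    for th in (.5,.25,0):
      ox,oz=origin_for_slot(th,5.5,63); print(ry,th,round(ox,1),round(oz,1),end=' ')
      q=solve_ik(*cr_tcp(RT(ox,ry,oz),RAIL[2],th,flip)); print(None if q is None else np.round(q,2))
E
```

```text
-1 [-2.04422715e-01  9.34709337e-02  2.04402397e+00 -4.44089210e-16
  1.00409775e+00  1.52237361e+00]
-1 [-0.59964579  0.09348836  2.044005    0.          1.00409929  1.19815054]
90 0.5 -32.5 137.3 [-0.14  0.71  1.01 -0.06  1.92  1.44]
90 0.25 -18.4 130.3 [-0.15  0.51  1.27 -0.03  1.61  1.44]
90 0 -3.0 127.0 [-0.17  0.32  1.51  0.    1.31  1.42]
-90 0.5 -32.5 137.3 [-0.36  0.78  0.91 -0.17  1.93  1.21]
-90 0.25 -18.4 130.3 [-0.39  0.57  1.18 -0.09  1.63  1.21]
-90 0 -3.0 127.0 [-0.43  0.39  1.43  0.    1.33  1.16]
1 [-2.04422715e-01  9.34709337e-02  2.04402397e+00 -4.44089210e-16
  1.00409775e+00 -1.61921904e+00]
1 [-5.99645788e-01  9.34883559e-02  2.04400500e+00 -4.44089210e-16
  1.00409929e+00 -1.94344211e+00]
90 0.5 -32.5 137.3 [-0.14  0.71  1.01 -0.06  1.92 -1.7 ]
90 0.25 -18.4 130.3 [-0.15  0.51  1.27 -0.03  1.61 -1.7 ]
90 0 -3.0 127.0 [-0.17  0.32  1.51  0.    1.31 -1.72]
-90 0.5 -32.5 137.3 [-0.36  0.78  0.91 -0.17  1.93 -1.93]
-90 0.25 -18.4 130.3 [-0.39  0.57  1.18 -0.09  1.63 -1.94]
-90 0 -3.0 127.0 [-0.43  0.39  1.43 -0.    1.33 -1.98]
```

```bash
cat >> h.py <<'E'
F=-1
def pick(x,y,w):
    p,o=cr_tcp((x,y,0),w,0,F)
    set_gripper(70); reach(p+[0,0,140],o); movel(p+[0,0,60],o); movel(p,o,feed=80); set_gripper(0)
    print("width",current_gripper_width()); movel(p+[0,0,190],o)
def probe(ry):
    p,o=cr_tcp(RT(-90,ry,170),RAIL[2],0,F); reach(p,o)
    p,o=cr_tcp(RT(-45,ry,150),RAIL[2],0,F); movel(p,o)
    p,o=cr_tcp(RT(-8,ry,150),RAIL[2],0,F); hit=movel(p,o,feed=12,until_force=3)
    dev=(current_ee_pos()-p)[0]; ox=-8+dev
    print("probe hit",hit,"nominal origin x",ox,"expect -21.5",current_force().round(1),current_ee_rot().round(3))
    p2=current_ee_pos()+[-25,0,0]; movel(p2,o); return -21.5-ox
E
python3 - <<'E'
from h import *
pick(510.1,-23.9,-.156); print("dx",probe(90)); snap("scene","s1"); print(current_time())
crop("s1","s1c",160,150,440,330,2.8)
E
```

```text
width 29.67124824165673
probe hit True nominal origin x -20.686919900837893 expect -21.5 [-0.5 -0.  -2.9] [-1.574  0.    -1.592]
dx -0.8130800991621072
13.2583
```

View pics/s1c.png

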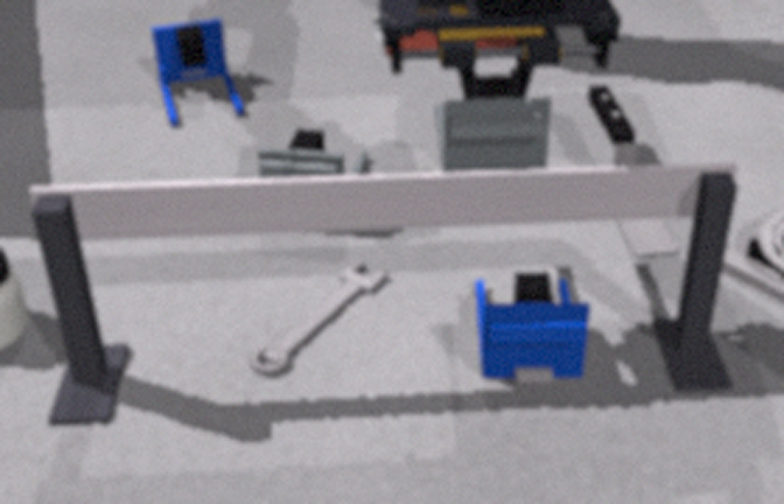

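```bash
cat >> h.py <<'E'
def hang(ry,dx):
    def go(th,bx,bz,feed):
        ox,oz=origin_for_slot(th,bx,bz); p,o=cr_tcp(RT(ox-dx,ry,oz),RAIL[2],th,F); movel(p,o,feed=feed)
        print(f"th {th:.2f}",current_force().round(1),current_ft_torque().round(2))
    go(.5,6.35,25,60); go(.5,6.35,52,40); go(.5,6.35,60,15)
    for th in (.45,.4,.35,.3,.25,.2,.15,.1,.05,0.,-.02):
        go(th,np.interp(th,[0,.1,.2,.3,.5],[7,6.4,6.1,6.2,6.35]),np.interp(th,[0,.1,.2,.3,.4,.5],[65.2,64.6,64,63,62,60]),12)
    dwell(.3)
E
python3 - <<'E'
from h import *
hang(90,-.8); print(current_time()); snap("scene","s2"); crop("s2","s2c",160,150,440,330,2.8)
E
```

```text
th 0.50 [-5.2 -0.2 -2.7] [-0.06  0.61  0.  ]
th 0.50 [ 0.6 -0.4 -3.4] [ 0.   -0.43 -0.02]
th 0.50 [7.1 0.2 0. ] [ 0.03 -1.57 -0.01]
th 0.45 [ 6.8 -0.6 -1.8] [-0.   -1.7   0.03]
th 0.40 [ 8.5 -0.8 -2.1] [-0.07 -1.69  0.06]
th 0.35 [ 6.3  0.1 -0.5] [-0.   -1.54  0.04]
th 0.30 [5.7 0.4 2.5] [-0.04 -1.04  0.04]
th 0.25 [ 3.1 -0.5  7.2] [ 0.05 -0.8  -0.02]
th 0.20 [2.9 0.5 7.2] [ 0.08 -0.63  0.02]
th 0.15 [2.9 0.1 9.3] [ 0.09 -0.48  0.08]
th 0.10 [ 2.6 -0.   8.7] [ 0.11 -0.6  -0.02]
th 0.05 [3.1 0.1 8. ] [ 0.07 -0.74 -0.01]
th 0.00 [2.3 0.1 8.9] [ 0.07 -0.77  0.02]
th -0.02 [1.9 2.  8.8] [ 0.17 -0.69  0.02]
20.1667
```

View pics/s2c.png

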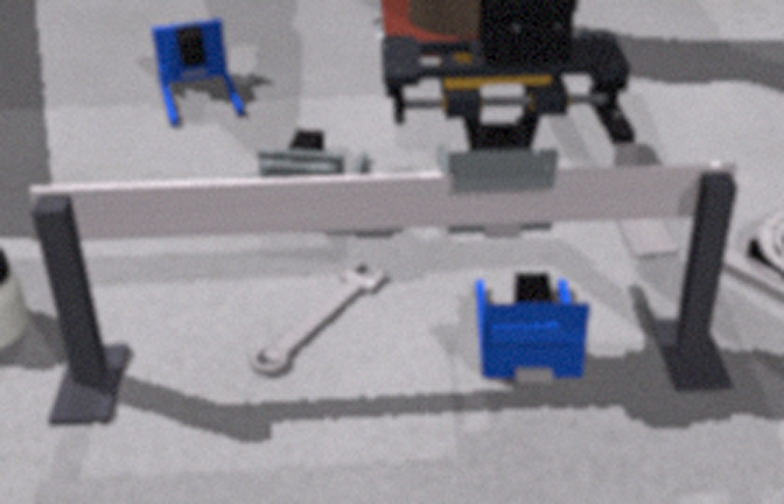

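```bash
cat >> h.py <<'E'
def release():
    set_gripper(60); p=current_ee_pos(); movel(p+[0,0,130],feed=100)
def press(ry,f=8,low=128):
    o=Rn.from_euler('xyz',[-np.pi/2,0,F*np.pi/2+RAIL[2]]).as_euler('xyz')
    set_gripper(66); reach(RT(-4.5-112,ry,14+230),o); movel(RT(-4.5-112,ry,14+165),o,feed=80)
    hit=movel(RT(-4.5-112,ry,14+low),o,feed=15,until_force=f)
    z=current_ee_pos()[2]-14; print("arm top z at stop",hit,z,"level 135; tilt",(z-135)/112,current_force().round(1))
    movel(RT(-4.5-112,ry,14+240),o,feed=100)
E
python3 - <<'E'
from h import *
release(); print("free F",current_force().round(1)); press(90,4); press(90,9)
reach([480,-110,330],down(-np.pi/2)); im=snap("wrist","w4"); print(current_time())
d=cv2.absdiff(im,cv2.imread("pics/w1.png")).sum(2)[155:225,340:440]; print("b diff",d.mean(),(d>60).mean())
cv2.imwrite("pics/w4c.png",cv2.resize(im[:260],None,fx=1.25,fy=1.25))
E
```

```text
free F [ 0.3  0.3 -0.3]
arm top z at stop True 134.12477502385926 level 135; tilt -0.007814508715542345 [-0.8  0.2  4.4]
arm top z at stop True 133.973836398668 level 135; tilt -0.00916217501189287 [-1.2  1.2  4.6]
32.6167
b diff 15.839285714285714 0.034
```

View pics/w4c.png

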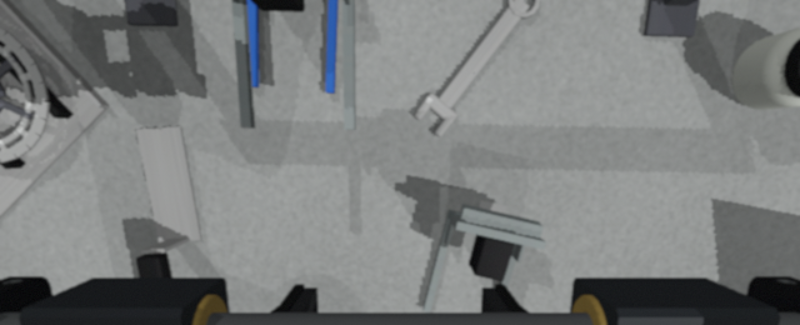

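```bash
python3 - <<'E'
from h import *
pick(465.5,-208.9,-.227); d=probe(-90); print("dx",d); hang(-90,d-.7); release(); press(-90,4); press(-90,9); print(current_time())
reach([480,-110,330],down(-np.pi/2)); im=snap("wrist","w5")
snap("scene","s3"); a=cv2.imread("pics/s3.png")[160:300,160:440]
cv2.imwrite("pics/c5.png",np.vstack([cv2.resize(im[:230],(640,230)),cv2.resize(a,(640,320),interpolation=cv2.INTER_CUBIC)]))
E
```

```text
width 29.873057965831403
probe hit True nominal origin x -19.652434340612785 expect -21.5 [ 0.7  0.7 -2.6] [-1.574e+00  1.000e-03 -1.592e+00]
dx -1.8475656593872145
th 0.50 [-4.5 -0.1 -2.3] [-0.03  0.61 -0.03]
th 0.50 [ 0.6  0.5 -1.7] [-0.03 -0.49  0.01]
th 0.50 [ 5.2 -0.2 -1. ] [-0.02 -1.37  0.04]
th 0.45 [ 8.1 -0.8 -3.1] [-0.06 -1.76  0.03]
th 0.40 [ 7.4  0.5 -3.6] [ 0.04 -1.68 -0.01]
th 0.35 [ 5.8 -0.  -0.3] [ 0.08 -1.35  0.01]
th 0.30 [4.  0.4 5.4] [ 0.06 -0.76  0.01]
th 0.25 [1.9 0.7 5.6] [ 0.19 -0.58 -0.01]
th 0.20 [2.  1.4 6.7] [ 0.23 -0.45  0.03]
th 0.15 [2.1 1.5 7.7] [ 0.24 -0.43 -0.03]
th 0.10 [1.3 1.1 9.6] [ 0.26 -0.41  0.03]
th 0.05 [1.4 2.1 8.7] [ 0.32 -0.51  0.05]
th 0.00 [0.8 2.2 8.4] [ 0.34 -0.62 -0.  ]
th -0.02 [0.7 1.8 9.1] [ 0.35 -0.63 -0.01]
arm top z at stop True 134.10808456507726 level 135; tilt -0.00796353066895301 [-0.7  0.3  4.9]
arm top z at stop True 134.00472107877044 level 135; tilt -0.008886418939549603 [-2.   0.6  4.9]
59.5167
```

View pics/c5.png

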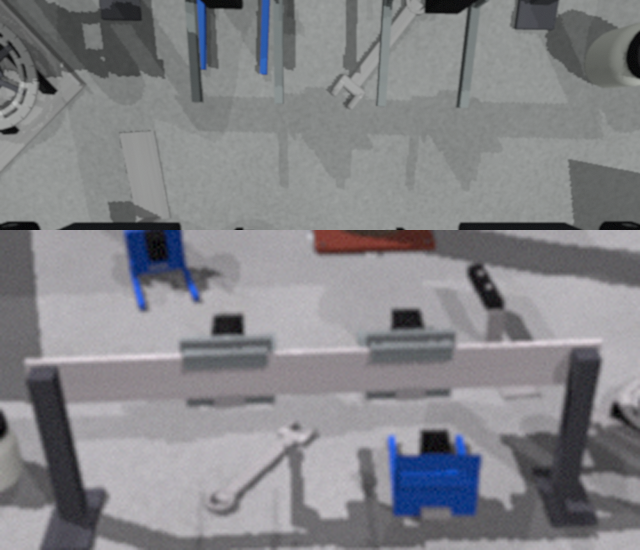

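```bash
python3 - <<'E'
from h import *
c=lambda l:[(80+u/2.2,v/2.2) for u,v in l]
q,r=fit("w3",[(65,117,24),(-65,117,24),(65,37,24),(-65,37,24),(-82.5,155,0),(-82.5,-155,0)],c([(84,326),(232,480),(174,238),(320,402),(222,530),(575,228)]),[610,300,.7]); print("board",q,r.tolist())
C=ray("w3",c([(381,195)])[0],27); print("disc",C)
K,P=load("w3"); 
cs,sn=np.cos(q[2]),np.sin(q[2]); d=C[:2]-q[:2]; print("disc in board",cs*d[0]+sn*d[1],-sn*d[0]+cs*d[1])
g=cv2.cvtColor(cv2.imread("pics/w3.png"),cv2.COLOR_BGR2GRAY)
print(cv2.HoughCircles(g,cv2.HOUGH_GRADIENT,1,50,param1=80,param2=20,minRadius=48,maxRadius=62))
reach([470,160,350],down(-np.pi/2)); snap("wrist","w6"); crop("w6","w6c",200,60,460,310,2.4); print(current_time())
E
```

```text
board [547.42430681 366.40761098   0.68260466] [[-2.6, -0.5], [-0.5, 2.4], [-0.9, -0.0], [1.7, 2.2], [0.3, -1.1], [3.6, -0.5]]
disc [598.09654184 312.2516639   27.        ]
disc in board 5.1557746302826075 -73.98621489610134
[[[253.5  85.5  55.9]]]
61.3667
```

View pics/w6c.png

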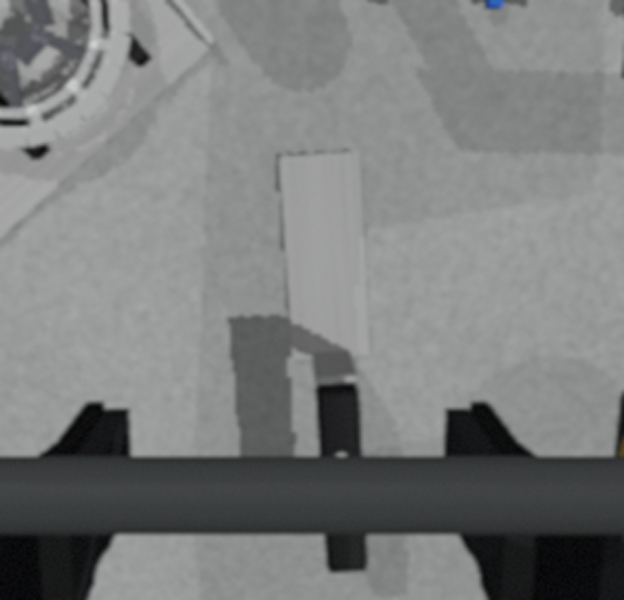

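```bash
python3 - <<'E'
from h import *
c=lambda l:[(200+u/2.4,60+v/2.4) for u,v in l]
q,r=fit("w6",[(55,24,3),(55,-24,3),(-70,-24,3),(-70,24,3),(-70,12,71),(-70,-12,71),(-182,12,71),(-182,-12,71)],c([(281,155),(358,150),(368,354),(291,350),(317,385),(356,383),(329,570),(367,570)]),[490,140,0.05]); print(q,r.tolist())
# disc again in w3: HoughCircles center; both heights
print(ray("w3",(253.5,86.5),26)); 
for flip in (-1,1):
  for x,y,z,w in [(q[0],q[1],0,q[2]),(560,280,20,.683),(450,-30,150,-.02)]:
    R=Rn.from_euler('z',w); p=R.apply([-95,0,55])+[x,y,z]
    s=solve_ik(p,[-np.pi/2,0,w+flip*np.pi/2]); print(flip,None if s is None else s.round(2))
E
```

```text
[4.70293230e+02 1.35715749e+02 6.55320148e-02] [[-1.2, -1.4], [0.7, -1.6], [0.2, -1.4], [0.4, 2.4], [-0.8, 1.0], [1.2, 0.7], [-1.2, 0.8], [0.3, -0.3]]
[600.73908092 311.91023018  26.        ]
-1 [ 0.13 -0.11  2.25 -0.    1.01  1.64]
-1 [0.28 0.18 1.9  0.   1.06 1.16]
-1 [-0.3  -0.46  2.21  0.    1.4   1.29]
1 [ 0.13 -0.11  2.25  0.    1.01 -1.5 ]
1 [ 0.28  0.18  1.9  -0.    1.06 -1.98]
1 [-0.3  -0.46  2.21 -0.    1.4  -1.85]
```

```bash
cat >> h.py <<'E'
def sl(x,y,z,w):
    R=Rn.from_euler('z',w); return R.apply([-95,0,55])+[x,y,z],(R*Rn.from_euler('xyz',down(F*np.pi/2))).as_euler('xyz')
DISC=np.array([599.5,312.]); BW=.683
E
python3 - <<'E'
from h import *
c=lambda l:[(80+u/2.2,v/2.2) for u,v in l]
for a,b in [((84,326),(232,480)),((174,238),(320,402)),((165,232),(320,402))]:
    A,B=[ray("w3",s,24) for s in c([a,b])]; d=A-B; print("rib",np.hypot(*d[:2]),np.arctan2(d[1],d[0]),((A+B)/2).round(1))
p,o=sl(470.3,135.7,0,.0655)
set_gripper(60); reach(p+[0,0,100],o); movel(p,o,feed=80); set_gripper(0); f0=current_force(); print("w",current_gripper_width())
movel(p+[0,0,60],o,feed=60); dwell(.3); print(current_force()-f0,current_ft_torque())
for n in ("scene",): snap(n,"s4")
crop("s4","s4c",340,120,540,280,3.9); print(current_time())
E
```

```text
rib 125.39906949729529 0.6885784055891948 [475.  455.1  24. ]
rib 125.53970443746904 0.6783428150642475 [525.6 395.6  24. ]
rib 131.24229232059383 0.6909947012448074 [527.3 398.   24. ]
w 23.82172770285087
[ 1.28167916 -0.02316644 -1.00589109] [ 0.00411331  0.05850147 -0.06320817]
66.3
```

View pics/s4c.png

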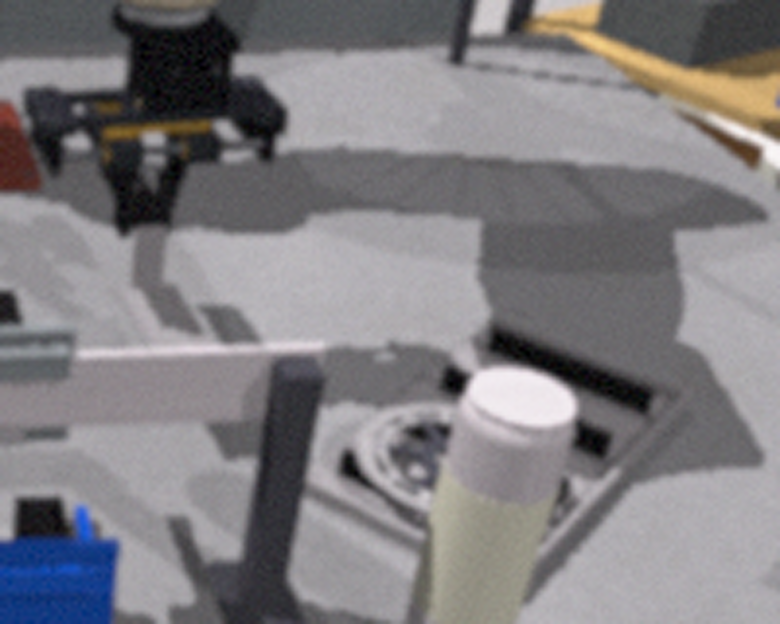

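```bash
python3 - <<'E'
from h import *
w=.685; u=np.array([np.cos(w),np.sin(w)]); C=np.array([600.,311.])
def at(s,z): return sl(*(C+s*u),z,w)
p,o=at(-190,70); reach(p,o); p,o=at(-175,12); movel(p,o,feed=100)
p,o=at(-20,12); h=movel(p,o,feed=70,until_force=5); print("blocked",h,current_ee_pos()-p,current_force().round(2))
if not h:
    dwell(.3); f0=np.array([current_force() for _ in range(1)])[0]
    p,o=at(-20,40); movel(p,o,feed=25); p,o=at(-20,130); movel(p,o,feed=60); dwell(.4); print("dF",current_force()-f0)
    snap("scene","s5"); crop("s5","s5c",340,120,540,280,3.9)
print(current_time())
E
```

```text
blocked False [-0.18756871 -0.1431217  -0.01900233] [ 0.7   0.08 -0.78]
dF [-0.90921137  0.30427039 -1.2108399 ]
73.725
```

```bash
python3 - <<'E'
from h import *
im=cv2.resize(cv2.imread("pics/s5.png"),None,fx=4,fy=4,interpolation=cv2.INTER_CUBIC)
t=np.linspace(0,2*np.pi,60); q=proj("s5",np.c_[600+70*np.cos(t),311+70*np.sin(t),0*t+136])
cv2.polylines(im,[((q+.5)*4).astype(int)],True,(0,0,255),1)
c=q.mean(0)*4; x,y=int(c[0]),int(c[1]); cv2.imwrite("pics/s5c.png",im[max(0,y-250):y+250,max(0,x-350):x+350])
E
```

```text
(no output)
```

View pics/s5c.png

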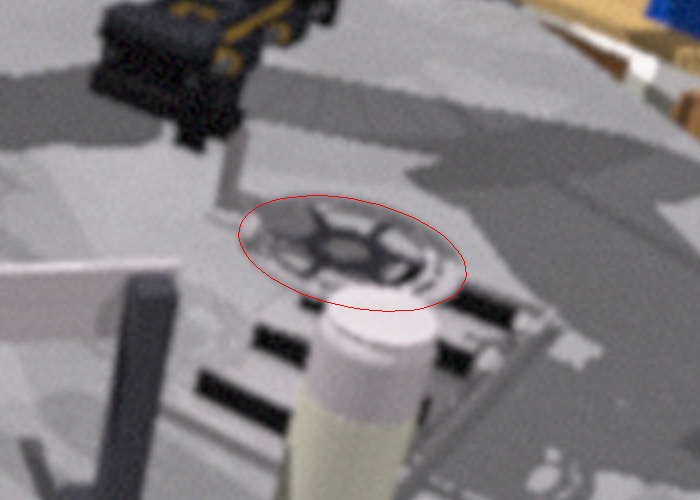

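```bash
python3 - <<'E'
from h import *
def at(s,z,ry=90): return sl(*RT(-90.5-20+s,ry,z)[:2],z,RAIL[2])
for s,z in [(-110,143),(-110,170),(-150,125)]:
    p,o=at(s,z); print(s,z,solve_ik(p,o) is not None)
w=.685; u=np.array([np.cos(w),np.sin(w)]); C=np.array([600.,311.])
p,o=sl(*(C-120*u),150,w); movel(p,o,feed=80)
p,o=at(-112,170); movel(p,o,feed=80); p,o=at(-112,143); movel(p,o,feed=50); dwell(.3); print(current_force().round(2),current_ee_pos()-p,current_time())
h=movel(at(0,143)[0],at(0,143)[1],feed=50,until_force=6); print("blocked",h)
if not h:
    dwell(.3); f0=current_force(); p,o=at(0,124); movel(p,o,feed=15); dwell(.4); print("dF",current_force()-f0,current_ee_pos()-p)
    snap("scene","s6"); snap("top","t6")
print(current_time())
E
```

```text
-110 143 True
-110 170 True
-150 125 True
[ 0.18  0.35 -2.42] [ 0.17301641 -0.05351859  0.28623732] 78.9583
blocked False
dF [0.11806357 0.67420324 1.93800558] [ 0.00656275 -0.01391709  0.02289166]
83.5667
```

```bash
python3 - <<'E'
from h import *
def at(s,z,ry=90): return sl(*RT(-90.5-20+s,ry,z)[:2],z,RAIL[2])
def mf(n=8):
    a=[]
    for _ in range(n): dwell(.05); a.append(current_force())
    return np.mean(a,0).round(2)
print(mf()); p,o=at(-145,124); print("hit",movel(p,o,feed=60,until_force=3),mf())
movel(p+[-10,0,40],o,feed=60)
p,o=sl(450,135,60,.0655); reach(p+[0,0,60],o); movel(p,o,feed=100)
p,o=sl(450,135,-2,.0655); print("touch",movel(p,o,feed=15,until_force=2.5),current_ee_pos()-p)
set_gripper(60); movel(current_ee_pos()+[0,0,120],feed=100); print(current_time())
reach([470,-100,400],down(-np.pi/2)); im=snap("wrist","w7"); sc=snap("scene","s7")
t=np.linspace(0,2*np.pi,60)
C=RT(-90.5,90,0)
for n,i in (("w7",im),("s7",sc)):
    q=proj(n,np.c_[C[0]+70*np.cos(t),C[1]+70*np.sin(t),0*t+138]); cv2.polylines(i,[np.round(q).astype(int)],True,(0,0,255),1)
reach([400,90,400],down(-np.pi/2)); im2=snap("wrist","w8")
a=cv2.resize(sc[130:290,180:480],(450,240)); b=im[0:230,50:500]; c=im2[0:300,200:450]; out=np.zeros((470,700,3),np.uint8)
out[:240,:450]=a; out[240:470,:450]=b; out[:300,450:]=c; cv2.imwrite("pics/fin.png",out); print(current_time(),mf())
E
```

```text
[-0.19 -0.16 -1.27]
hit False [ 0.3  -0.37 -1.72]
touch True [-0.16304931  0.01900209  1.85852721]
95.025
97.2917 [-0.19 -0.12 -0.1 ]
```

View pics/fin.png

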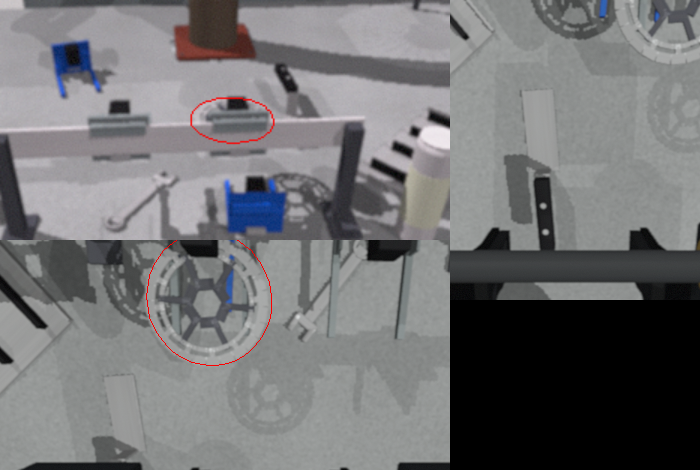

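```bash
python3 -c "
from workcell import *
dwell(.3); sign_off(); print(current_time())"
```

```text
the job is handed in; nothing more can be done
the job is handed in; nothing more can be done
```

I hung both grey cradles on the rail and set the single disc on one of them using only the slice. I then laid the slice flat on the bench and handed the job in at about 98 s; it reports no verdict.

- **Cradles:** They hang 180 mm apart, at rail y = +90 and −90. I left the two blue look-alikes alone. Pressing down on each pair of arms afterwards, the arm tops stopped at z = 134 mm against 135 expected, so both are level to within 0.01 rad. I take the clips to have snapped; I could not see the clip noses directly.
- **Disc:** The force reading rose by 1.2 N when I lifted it, matching the disc's weight. In the last wrist picture it lies within about 3 mm of its target outline on the y = +90 cradle. The slice came back out without catching. As I lowered the disc, the force fell by 1.9 N where 1.2 N was expected; I put that down to sensor noise.
- **Slice:** It was knocked aside while I was hanging the cradles, so I located it again before picking it up. When I set it down it touched at bench height to within 0.2 mm, and the last picture shows it flat.
- **Spray can, jar and wrench:** The can and wrench look unmoved in the last picture. The jar is outside its crop; I never worked near it, and it was still in place at the previous look.

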